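Sort the spice pots into the tilt-out drawer, strike it off and shut it

TASK

Tilt the blue plastic drawer fully out and pack all the spice pots into it, standing upright on its floor, the red-lidded ones in one compartment and the green-lidded ones in the other, so that nothing stands above the rim. Check the packing by laying the flat of the grill press on the rim at the drawer's left end, as the robot sees it, and sliding it in contact along the rim to the right end. Then set the press back on its wooden board, tilt the drawer shut and leave everything else on the shelf where it is.

Things in the scene. Friction and masses are not known exactly. Their poses are not given: they have to be found in the camera images.
- drawer (a joint): tilt of the blue plastic drawer (rad): 0 = shut, front panel upright; 0.5 = fully out at its stop, its box then level. Starts ajar, 0.08 to 0.26. It stays where left (friction 0.06 N m), but from about 0.4 drops out to the stop by itself. Opening brings its top towards the robot: press down on the front lip or pull the panel's top. To shut it push the panel back near its top (some 5 N, loaded).
- drawer_floor (a point): centre of the drawer's inner floor (top face). Axes turn with the drawer: x to the back, y to the left as the robot sees it, z up to the rim. In this frame (mm): rim z = 48; inside x -41 to 41; a 4 mm wall at y = 0, as high as the rim, parts two compartments, y 2 to 148 and -148 to -2, each for three pots in a row 49 apart; walls 4 to 5 thick; hinge axis at x 26, z -50.
- drawer_rim (a point): centre of the drawer's mouth, level with the rim: 48 mm above drawer_floor, same axes. Box outside: x -46 to 46, y -152 to 152 mm. In front of it a flat lip, 4 mm thick and level with the rim, from x = -75 to -46 mm over the full width.
- drawer_lip (a point): middle of the front edge of the lip, x = -75 mm from drawer_rim, axes as drawer_floor. The front panel (4 mm thick, 304 mm wide) runs down from this edge: upright when the drawer is shut, its top leaning out by 0.5 rad when fully out.
- drawer_hinge (a point): middle of the drawer's hinge axis, 25 mm above the work surface, fixed. Axes of the rack: x to the back, y to the left along the axis, z up.
- rack: fixed rack of galvanised sheet that carries the drawer. Origin on the work surface under the hinge axis; x to the back, y left, z up. Cheeks at y = -162 and 162 mm; a ledge 4 mm thick, top at z = 139 mm, from x = 30 to 190 mm, under which the drawer's rear swings when shut. The salt cellar and the jar stand on the ledge, at x above 90 mm.
- pot_red1: small round steel spice pot with a red lid and red knob, 90 g, 44 mm across and 42 mm high: can 0 to 24 mm, lid to 28 mm, then a knob 22 mm across from 28 to 42 mm, the place to grip it. Origin at the centre of its underside, z up. May be absent.
- pot_red2: small round steel spice pot with a red lid and red knob, 90 g, 44 mm across and 42 mm high: can 0 to 24 mm, lid to 28 mm, then a knob 22 mm across from 28 to 42 mm, the place to grip it. Origin at the centre of its underside, z up. May be absent.
- pot_red3: small round steel spice pot with a red lid and red knob, 90 g, 44 mm across and 42 mm high: can 0 to 24 mm, lid to 28 mm, then a knob 22 mm across from 28 to 42 mm, the place to grip it. Origin at the centre of its underside, z up. May be absent.
- pot_green1: small round steel spice pot with a green lid and green knob, 90 g, 44 mm across and 42 mm high: can 0 to 24 mm, lid to 28 mm, then a knob 22 mm across from 28 to 42 mm, the place to grip it. Origin at the centre of its underside, z up. May be absent.
- pot_green2: small round steel spice pot with a green lid and green knob, 90 g, 44 mm across and 42 mm high: can 0 to 24 mm, lid to 28 mm, then a knob 22 mm across from 28 to 42 mm, the place to grip it. Origin at the centre of its underside, z up. May be absent.
- pot_green3: small round steel spice pot with a green lid and green knob, 90 g, 44 mm across and 42 mm high: can 0 to 24 mm, lid to 28 mm, then a knob 22 mm across from 28 to 42 mm, the place to grip it. Origin at the centre of its underside, z up. May be absent.
- press: grill press: flat steel plate 130 mm (its x) by 70 mm (its y), 8 mm thick, with a wooden bar handle above it, 100 mm along x, 22 mm wide (y), from 42 to 66 mm above the underside, on two posts at x = -38 and 38 mm. 450 g. Origin at the centre of the plate's underside, z up. It spans the drawer's rim from front lip to rear when its x lies from front to back.
- board: wooden board, fixed, 210 mm (its x) by 150 mm (its y), 15 mm thick, on which the press stands. Origin at the centre of its underside, z up.
- cellar: wooden salt cellar with a swivel lid, 82 mm across, 61 mm high, on the ledge; leave alone
- jar: empty clear acrylic jar with a black twist cap, 68 mm across, 88 mm high, on the ledge; leave alone
- bowl: white enamel bowl, 130 mm across, 55 mm high; leave alone
- tongs_a: aluminium tongs lying flat, 230 mm long (x), 16 mm high; leave alone
- tongs_b: aluminium tongs lying flat, 230 mm long (x), 16 mm high; leave alone
- mill: wooden pepper mill, 50 mm across, 116 mm high; leave alone
- picks: small wooden toothpick holder, 36 mm across, 65 mm high with its picks; leave alone
Mind the look-alikes: they are no part of the job. Leave any black or pink look-alike of the pot_green2 alone.

How it is judged:
By the outcome, as a careful person would: the job done as asked, in the order asked, and still so for the second after the job is handed in, with the robot touching nothing.
Of pot_red1, pot_red2, pot_red3, pot_green1, pot_green2, pot_green3 only 4 to 6 are there at a start; the rules pass over those that are not, and their reading is None.
At some moment in a run one of pot_red1, pot_red2, pot_red3, pot_green1, pot_green2, pot_green3, press may be knocked a few centimetres aside while the robot is not near it.
Once in a run the grip may slacken for a moment while it holds something.
It also fails if it takes over 210 s, if anything falls off the work surface, if the arm or the gripper's body presses on something with over 40 N, if the wrist force passes 120 N, or if a joint passes its speed limit or range.

ROBOT

A 7-joint arm with a two-finger parallel gripper is mounted at the origin on the work surface. World frame = base frame: x ahead of the robot, y to its left, z up, the work surface at z = 0. Lengths are in m, angles in degrees, forces in N, time in s.
With the tool pointing down it reaches from about 0.4 to 0.85 m from the base axis. Payload 4.5 kg.
Tool frame: the origin (TCP) lies at the very end of the fingers, on their centre line; the grasp point (between the pads) lies 19 mm behind it (grasp_offset is the distance from the TCP to the grasp point, in m); z points along the fingers, x is the direction in which the jaws open and shut, and the axes are right-handed (so a half turn about z gives the same grasp; the last joint's range is limited). The gripper opens to 88 mm and grips with 3 to 60 N. Pads are 18 mm wide; open, the fingers measure 123 mm over their backs; the gripper's body (75 mm by 187 mm) begins 45 mm behind the grasp point.
Start: joints at [70.405, 39.483, -11.15, 89.685, 9.013, 51.709, -12.324], TCP at [0.229, -0.581, 0.239] pointing down, gripper open.
Joint ranges: [-172.22, 172.22], [-26.19, 119.32], [-84.43, 86.54], [7.71, 146.69], [-57.33, 237.33], [2.42, 119.75], [-152.13, 152.13]. Speed limits (degrees/s): [147.25, 147.25, 180, 180, 180, 180, 180].

INTERFACE

Orientations are given as [roll, pitch, yaw] about the fixed x, y, z axes, in that order (R = Rz(yaw) Ry(pitch) Rx(roll)).
In Python, from station import * gives the robot as it stands. Calls block until the motion is done:
- movep(position, orientation): joint-space move of the TCP to a pose.
- move_straight(position, frame=None, feed=0.15, contact_N=None): straight line of the TCP; frame=None keeps the orientation; feed is the mean speed in m/s. With contact_N (N) it stops when the force on the tool has changed by that much, and returns True; else False.
- move_j(angles): joint-space move.
- ungrasp() and close(effort=None): open the fingers fully, or close them until they stop; effort is the grip in N (None keeps the last).
- pause(seconds).
- inverse_kinematics(position, orientation): joint angles nearest the present ones, or None.
- grab_frame(name): name is "side" or "top" or "wrist"; returns the picture (420x560x3 uint8, red, green, blue); there is no depth.
- calibration(name): a dict with "K" (3x3 intrinsics, pixels), "pose" (4x4, takes a point from camera to world coordinates). Camera axes: x right, y down, z forward; pixel columns grow to the right and rows downward; lengths in m; the calibration is good to about 2 mm. A picture is of the moment at which its call begins: read the wrist's pose just before it. calibration takes no time and is no camera call; for the wrist camera it gives the pose at the moment of the call.
A pose or a line that the arm cannot do raises MotionError and nothing moves.
- sign_off(): hands the job in, once; it reports no verdict.
Readings, each from a call of its own:
- get_t(): time.
- get_joint_pos(): joint angles.
- get_joint_vel(): joint speeds.
- get_joint_torque(): joint torques, N m.
- get_position(): TCP position.
- get_tool_rot(): TCP orientation.
- get_contact_force(): force on the tool from outside, world axes, zero at the start.
- get_ft_torque(): the same for the moment, N m.
- get_finger_gap(): finger opening in m.
Only numpy, scipy, OpenCV 4.12 (cv2) and the standard library are available. Lean on these libraries where they do the work, as an engineer would, in place of code of your own. Each camera call takes 0.05 s, during which the arm holds its last target. There are 200 camera calls.

## Working session

There is one attempt and no reset: what is moved stays moved. The work goes in short steps, each a Python script; the robot and the scene stay as the last script left them, time stands still between calls to the robot, and variables do not carry over. Pictures are saved under pics/ and viewed, about 12 in all and at most 16, crops included, and the job is handed in when it is done.

```bash
ls; mkdir -p pics; python3 - <<'E'
from station import *
import cv2,numpy as np
for n in("top","side","wrist"):
    c=calibration(n); print(n,np.round(c["K"],1).tolist(),np.round(c["pose"],3).tolist())
    f=grab_frame(n); cv2.imwrite(f"pics/{n}0.png",cv2.resize(f[:,:,::-1],(800,600),interpolation=cv2.INTER_CUBIC))
print(get_t(),get_tool_rot(),get_finger_gap(),grasp_offset if 'grasp_offset' in globals() else '')
E
```

```text
pics
top [[395.0, 0.0, 277.4], [0.0, 395.0, 207.2], [0.0, 0.0, 1.0]] [[0.002, -0.995, 0.099, 0.434], [-1.0, -0.0, 0.019, -0.005], [-0.019, -0.099, -0.995, 1.215], [0.0, 0.0, 0.0, 1.0]]
side [[488.8, 0.0, 279.4], [0.0, 488.8, 210.7], [0.0, 0.0, 1.0]] [[0.951, -0.232, 0.202, 0.28], [-0.308, -0.715, 0.628, -0.875], [-0.002, -0.659, -0.752, 1.189], [0.0, 0.0, 0.0, 1.0]]
wrist [[351.1, 0.0, 279.5], [0.0, 351.1, 207.0], [0.0, 0.0, 1.0]] [[0.367, -0.889, -0.275, 0.3], [-0.93, -0.351, -0.107, -0.554], [-0.001, 0.295, -0.956, 0.383], [0.0, 0.0, 0.0, 1.0]]
0.15 [ 1.79993234e+02  7.79105584e-02 -6.84646078e+01] 0.08805759321576104 0.0187
```

View pics/top0.png

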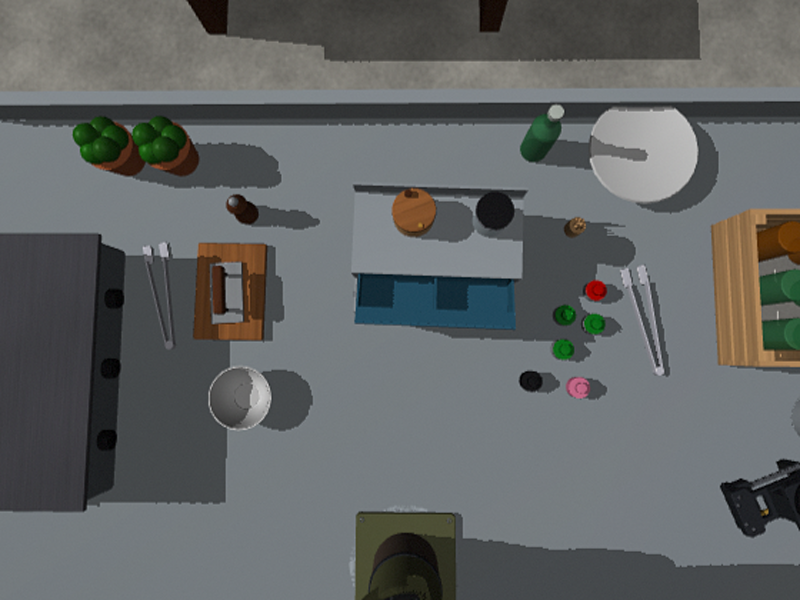

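View pics/side0.png

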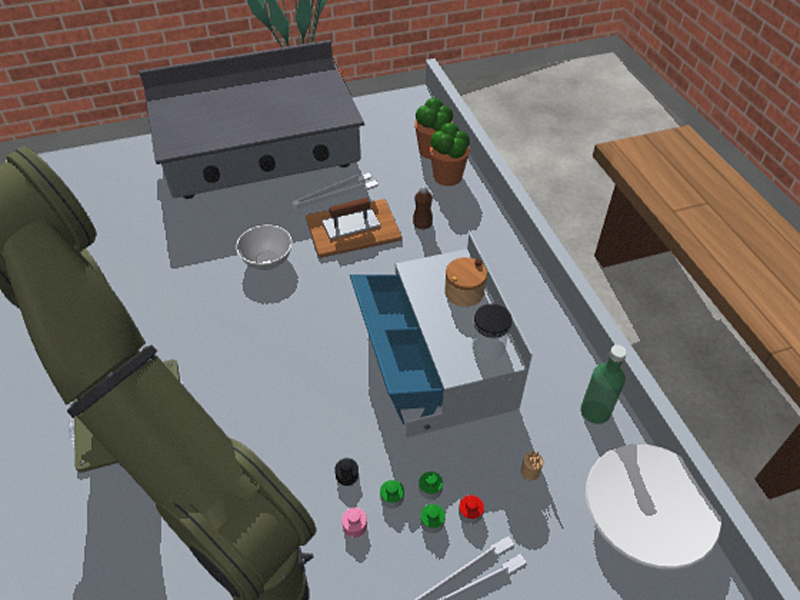

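The top view shows four pots: green at (565,315), (594,324) and (563,349), and red at (596,290), in 800-px coordinates. The look-alikes are black (531,381) and pink (578,387). The press is on the board at about (231,292). The rack's ledge front edge runs (352,273) to (523,277), and the drawer is ajar.

```bash
cat > h.py <<'E'
from station import *
import cv2,numpy as np
def px(cal,u,v,z,s=0.7):
    K=np.array(cal["K"]);P=np.array(cal["pose"])
    d=P[:3,:3]@np.linalg.inv(K)@[u*s,v*s,1]; o=P[:3,3]
    return o+d*(z-o[2])/d[2]
def proj(cal,p,s=0.7):
    P=np.linalg.inv(np.array(cal["pose"])); q=np.array(cal["K"])@(P[:3,:3]@p+P[:3,3]); return q[:2]/q[2]/s
def snap(n,name,s=1/0.7,box=None):
    f=grab_frame(n)[:,:,::-1]
    if box: f=f[box[1]:box[3],box[0]:box[2]]
    cv2.imwrite(f"pics/{name}.png",cv2.resize(f,None,fx=s,fy=s,interpolation=cv2.INTER_CUBIC)); 
E
python3 - <<'E'
from h import *
t=calibration("top");s=calibration("side")
def show(n,c,u,v,z): print(n,np.round(px(c,u,v,z)[:2],4))
for n,u,v in (("g",565,315),("g",594,324),("g",563,349),("r",596,290)): show(n,t,u,v,.035)
for n,u,v in (("g",392,490),("g",431,481),("g",432,515),("r",471,506)): show(n+"s",s,u,v,.035)
for n,u,v in (("lfl",352,273),("lfr",523,277),("lbr",527,191),("lbl",354,185)): show(n,t,u,v,.139)
for n,u,v in (("sfl",396,264),("sfr",440,387),("sbr",529,357)): show(n,s,u,v,.139)
for n,u,v in (("lip L",356,322),("lip R",515,328)): show(n,t,u,v,.14)
for n,u,v in (("bd1",200,243),("bd2",267,243),("bd3",264,339),("bd4",194,338)): show(n,t,u,v,.015)
for n,u,v in (("p1",212,261),("p2",242,263),("p3",242,323),("p4",211,322)): show(n,t,u,v,.023)
for n,u,v in (("h1",217,267),("h2",216,314)): show(n,t,u,v,.08)
E
python3 - <<'E'
import cv2
t=cv2.imread('pics/top0.png');s=cv2.imread('pics/side0.png')
import numpy as np
a=cv2.resize(t[230:350,180:280],(400,480),interpolation=3);b=cv2.resize(s[240:440,340:540],(400,480),interpolation=3)
cv2.imwrite('pics/c1.png',np.hstack([a,b]))
E
```

```text
g [ 0.5109 -0.3338]
g [ 0.4922 -0.3932]
g [ 0.4404 -0.3277]
r [ 0.5633 -0.3996]
gs [ 0.4399 -0.3325]
gs [ 0.5116 -0.3376]
gs [ 0.4918 -0.3983]
rs [ 0.5622 -0.4038]
lfl [0.5848 0.1011]
lfr [ 0.5769 -0.2268]
lbr [ 0.7454 -0.2379]
lbl [0.7585 0.0989]
sfl [0.587 0.102]
sfr [ 0.5681 -0.2176]
sbr [ 0.7494 -0.2057]
lip L [0.4903 0.0925]
lip R [ 0.4793 -0.2095]
bd1 [0.6682 0.4445]
bd2 [0.6679 0.2984]
bd3 [0.4605 0.2997]
bd4 [0.4624 0.4499]
p1 [0.6273 0.4141]
p2 [0.6229 0.3492]
p3 [0.4942 0.3454]
p4 [0.4962 0.4117]
h1 [0.6057 0.3834]
h2 [0.5095 0.3822]
```

View pics/c1.png

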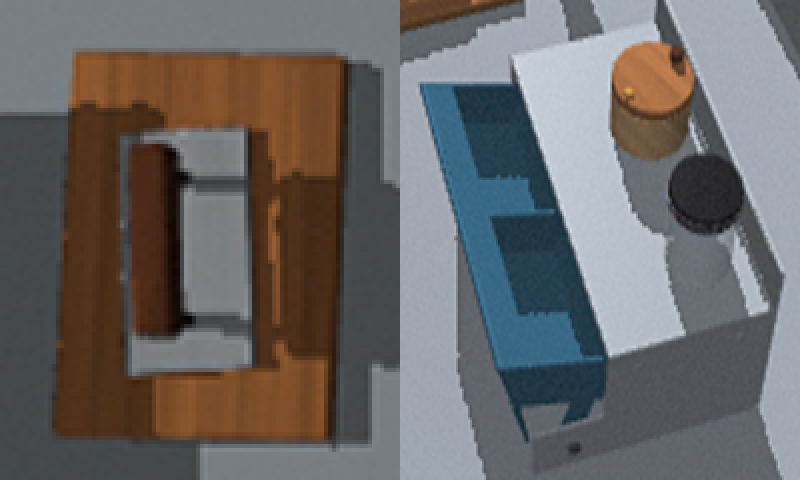

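The crops confirm the press on its board, handle running front to back, at about (0.56, 0.38). The rack yaw is about -2.1° and the hinge about (0.550, -0.0605). Next I open the drawer by pressing on its lip.

```bash
cat >> h.py <<'E'
H=np.array([.550,-.0605,.025]); YAW=-2.1
def rk(x,y,z=0):  # rack axes rel. hinge (m) -> world
    c,s=np.cos(np.radians(YAW)),np.sin(np.radians(YAW)); return H+[c*x-s*y,s*x+c*y,z]
def dw(x,y,z,q=.5): # drawer-floor frame (m) -> world at tilt q
    a=.5-q; X,Z=x-.026,z+.050
    return rk(X*np.cos(a)+Z*np.sin(a),y,-X*np.sin(a)+Z*np.cos(a))
def down(yaw): return [180,0,yaw]
E
python3 - <<'E'
from h import *
close(5)
p=dw(-.062,0,.048,.2)
for y in (90+YAW,-90+YAW):
    j=inverse_kinematics([p[0],p[1],.22],down(y)); print(y,j)
    if j is not None: yw=y
yw=-90+YAW if inverse_kinematics([p[0],p[1],.22],down(-90+YAW)) is not None else 90+YAW
movep([p[0],p[1],.22],down(yw))
print(move_straight([p[0],p[1],.115],feed=.05,contact_N=3)); z=get_position(); print(z,p,get_contact_force())
from scipy.optimize import brentq
# tilt for which the lip's top at this x has this height
xr=(z-H)@[np.cos(np.radians(YAW)),np.sin(np.radians(YAW)),0]
def f(a):
    zz=.098; X=(xr-zz*np.sin(a))/np.cos(a); return .025-X*np.sin(a)+zz*np.cos(a)-z[2]
print("q",.5-brentq(f,-.1,.5))
E
```

```text
87.9 [ 31.54223158  38.74094013 -49.7880032  111.28412503  39.48132949
  48.73076382  48.22946406]
-92.1 [  1.98523683  31.63998538  -0.85533081 112.74590374   0.77041147
  35.61941442 -91.46925635]
True
[ 0.49489006 -0.05846181  0.12336956] [ 0.49492838 -0.05848062  0.14462875] [-0.097115   -0.23724572  5.21694843]
q 0.4933383257222645
```

The drawer reached its stop (contact at z = 0.1234, against a rim height of 0.123). Next I take a wrist look at the pots and the drawer.

```bash
python3 - <<'E'
from h import *
p=get_position(); move_straight([p[0],p[1],.2]); ungrasp()
movep([.45,-.30,.28],down(-92)); 
c=calibration("wrist"); np.savez("c1.npz",K=c["K"],pose=c["pose"])
f=grab_frame("wrist"); np.save("f1.npy",f); cv2.imwrite("pics/w1.png",cv2.resize(f[:,:,::-1],(800,600),interpolation=3))
snap("top","top1",s=3,box=(230,170,480,290))
print(get_t())
E
```

```text
8.375
```

View pics/w1.png

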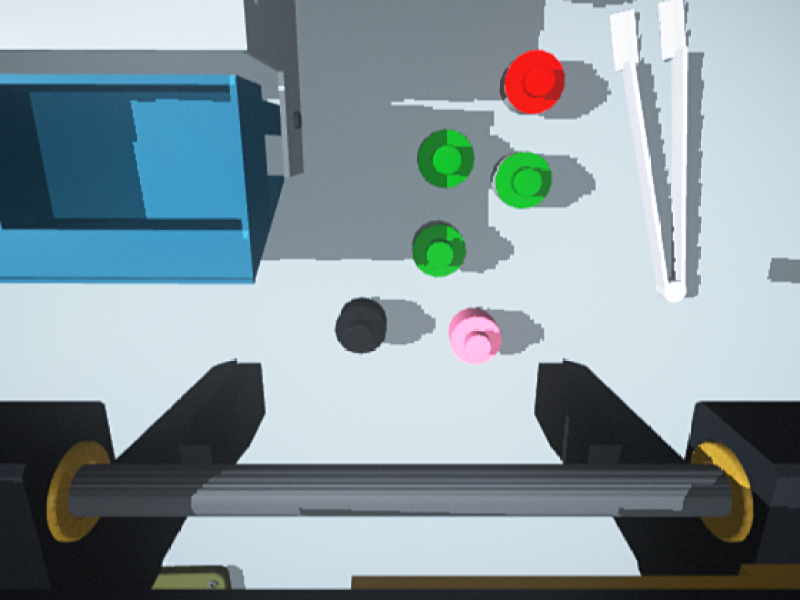

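View pics/top1.png

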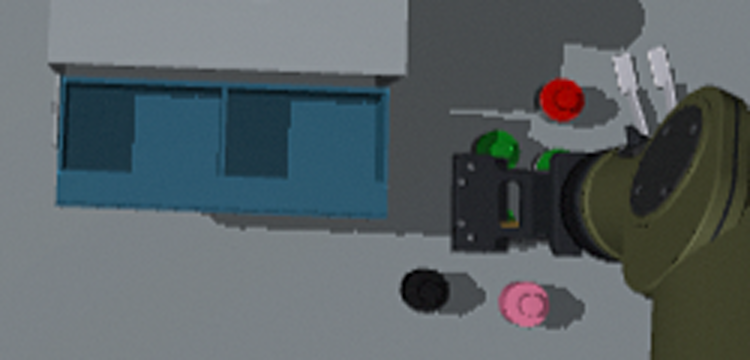

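Wrist knob tops are at red (539,82) and green (447,158), (527,181), (440,254). Black (361,325) and pink (476,340) are to be left alone. The drawer is level, with its right lip corner at (254,282).

```bash
python3 - <<'E'
from h import *
c=np.load("c1.npz");t=calibration("top")
for n,u,v in (("r",539,82),("g1",447,158),("g2",527,181),("g3",440,254),("pink",476,345),("black",359,330)): print(n,np.round(px(c,u,v,.042)[:2],4))
for n,u,v,z in (("lipRfront w",254,282,.123),("rearR w",236,75,.123),("rim front R inner? w",243,228,.123)): print(n,np.round(px(c,u,v,z)[:2],4))
for n,u,v in (("lipL",57,207),("lipR",387,217),("rearL",65,76),("rearR",386,91),("divrear",223,84)): print(n,np.round(px(t,230+u/3,170+v/3,.123,1)[:2],4))
for n,p in (("lipR",(-.075,-.152)),("lipL",(-.075,.152)),("rearL",(.046,.152)),("rearR",(.046,-.152)),("div",(.043,0))): print(n,np.round(dw(*p,.048)[:2],4), np.round(proj(c,dw(*p,.048))), np.round((proj(t,dw(*p,.048),1)-[230,170])*3))
E
```

```text
r [ 0.5633 -0.4008]
g1 [ 0.5136 -0.3357]
g2 [ 0.4952 -0.3953]
g3 [ 0.4417 -0.33  ]
pink [ 0.3642 -0.359 ]
black [ 0.3804 -0.2634]
lipRfront w [ 0.4455 -0.2077]
rearR w [ 0.5646 -0.2117]
rim front R inner? w [ 0.4795 -0.205 ]
lipL [0.4537 0.0942]
lipR [ 0.4451 -0.208 ]
rearL [0.5751 0.0879]
rearR [ 0.561  -0.2092]
divrear [ 0.5676 -0.0588]
lipR [ 0.4435 -0.2087] [256. 285.] [388. 219.]
lipL [0.4546 0.0951] [-229.  283.] [ 56. 206.]
rearL [0.5756 0.0907] [-309.   73.] [62. 76.]
rearR [ 0.5644 -0.2131] [239.  75.] [390.  87.]
div [ 0.567  -0.0611] [-34.  80.] [226.  85.]
```

```bash
sed -i 's/H=np.array(.*/H=np.array([.5505,-.0598,.025]); YAW=-2.1/' h.py; cat >> h.py <<'E'
import json,sys
NOM={"r":(.563,-.401),"g2":(.494,-.3955),"g1":(.513,-.3355),"g3":(.441,-.331)}
ALL=dict(NOM,pink=(.366,-.359),black=(.381,-.263))
def blobs(col,cal,f,z=.031):
    h=cv2.cvtColor(f,cv2.COLOR_RGB2HSV)
    m=cv2.inRange(h,(50,120,40),(72,255,255)) if col=="g" else cv2.inRange(h,(0,200,60),(5,255,255))|cv2.inRange(h,(175,200,60),(180,255,255))
    n,_,st,ce=cv2.connectedComponentsWithStats(m)
    return [px(cal,*ce[i],z,1)[:2] for i in range(1,n) if st[i,4]>150]
def best_yaw(p,others,pref):
    best=None
    for y in pref:
        d=np.array([np.cos(np.radians(y)),np.sin(np.radians(y))]); n=np.array([-d[1],d[0]]); cl=1
        for o in others:
            v=np.array(o)-p; a,b=abs(v@d),abs(v@n)
            cl=min(cl,np.hypot(max(a-.0625,0,.0 if a>.044 else .044-a),max(b-.009,0))-.022)
        if inverse_kinematics([*p,.037],down(y)) is None: continue
        if best is None or cl>best[0]+.002: best=(cl,y)
    return best
def pick(k,eng,gone):
    n=np.array(NOM[k]); oth=[v for q,v in ALL.items() if q!=k and q not in gone]
    cl,yaw=best_yaw(n,oth,[-92,-77,-107,-62,-122,-47,-137,-32,-17,-2,-152,13]); print(k,"yaw",yaw,"clear",round(cl,4))
    movep([n[0],n[1],.2],down(yaw))
    c=calibration("wrist"); b=blobs(k[0],c,grab_frame("wrist"))
    e=min(b,key=lambda q:np.hypot(*(q-n))); print(" seen",np.round(e,4),"nom",n)
    if np.hypot(*(e-n))>.009: print(" MOVED"); return False
    move_straight([*n,.05]); print(" contact",move_straight([*n,eng],feed=.05,contact_N=6))
    close(20); print(" gap",get_finger_gap())
    move_straight([*n,.2]); return True
def place(y,tz,yaw,x=0):
    t=dw(x,y,0); movep([t[0],t[1],.21],down(yaw)); print(" gap",get_finger_gap())
    if not .015<get_finger_gap()<.03: print(" LOST"); return False
    move_straight([t[0],t[1],tz+.015]); print(" contact",move_straight([t[0],t[1],tz],feed=.04,contact_N=5),get_position()[2])
    ungrasp(); move_straight([t[0],t[1],.21]); print(" t",get_t()); return True
E
python3 - <<'E'
from h import *
if pick("r",.036,[]) and place(-.075,.1105,-90+YAW):
    t=dw(0,-.075,0); movep([t[0]-.06,t[1],.30],down(-90+YAW)); snap("wrist","w2")
E
```

```text
r yaw -107 clear 0.036
 seen [ 0.567  -0.3991] nom [ 0.563 -0.401]
 contact False
 gap 0.020722279818224023
 gap 0.020832344476060524
 contact True 0.11060457887566814
 t 17.0833
```

View pics/w2.png

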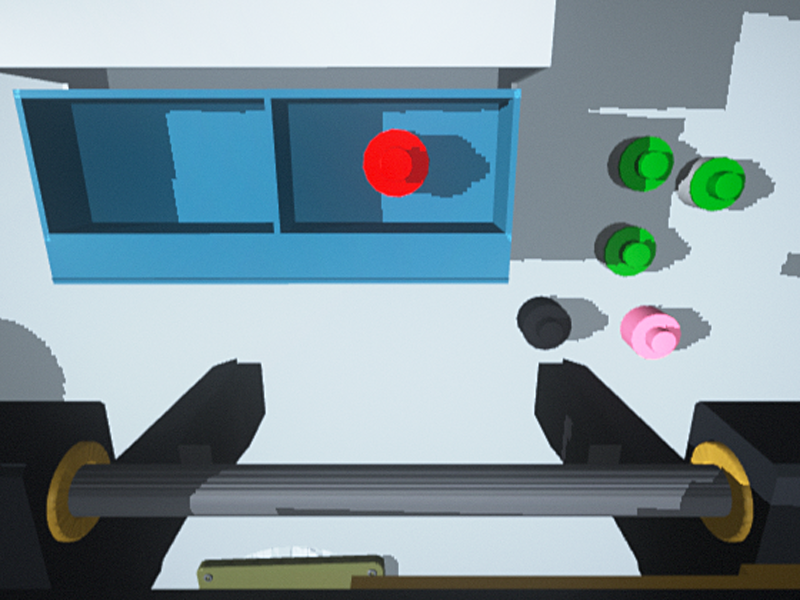

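Red stands upright in the right compartment at (397,163), and all the greens are where they were. Next is the middle green, then the first end pot, dropped in from rim height with the jaws opening front to back.

```bash
python3 - <<'E'
from h import *
p=dw(0,.124,0)
yw=[y for y in (YAW,YAW-180) if inverse_kinematics([p[0],p[1],.125],down(y)) is not None]; print(yw)
ok=pick("g2",.036,["r"]) and place(.075,.1105,-90+YAW)
ok=ok and pick("g3",.037,["r","g2"]) and place(.125,.1255,yw[0])
t=dw(0,.05,0); movep([t[0]-.06,t[1],.30],down(-90+YAW)); snap("wrist","w3")
E
```

```text
[-2.1, -182.1]
g2 yaw -2 clear 0.0316
 seen [ 0.4947 -0.3943] nom [ 0.494  -0.3955]
 contact False
 gap 0.02072497861222177
 gap 0.020580345666101153
 contact True 0.11075136995892283
 t 27.7083
g3 yaw -92 clear 0.0314
 seen [ 0.4428 -0.33  ] nom [ 0.441 -0.331]
 contact False
 gap 0.020198687905120503
 gap 0.020457746446584237
 contact False 0.12537054698399172
 t 37.3667
```

View pics/w3.png

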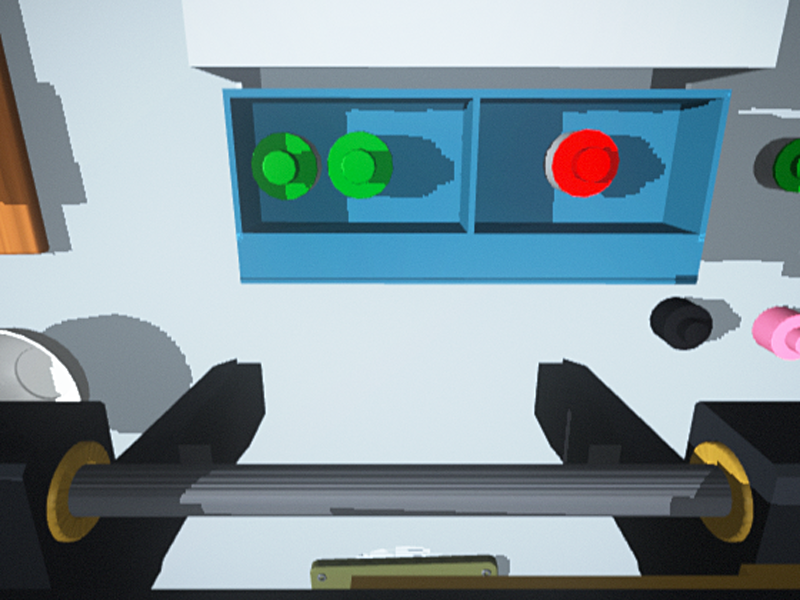

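Both greens stand upright at (278,166) and (359,165), with room for the third before the divider. I place it next, then look at the press.

```bash
python3 - <<'E'
from h import *
ok=pick("g1",.037,["r","g2","g3"]) and place(.026,.1255,YAW)
t=dw(0,.05,0); movep([t[0]-.06,t[1],.30],down(-90+YAW)); f1=grab_frame("wrist")
movep([.46,.37,.33],down(-90)); c=calibration("wrist"); np.savez("c2.npz",K=c["K"],pose=c["pose"]); f2=grab_frame("wrist")
f=np.vstack([cv2.resize(f1[40:220],(800,257),interpolation=3),cv2.resize(f2[:238],(800,340),interpolation=3)]); cv2.imwrite("pics/w4.png",f[:,:,::-1]); print(get_t())
E
```

```text
g1 yaw -92 clear 0.1036
 seen [ 0.5145 -0.3359] nom [ 0.513  -0.3355]
 contact False
 gap 0.020843213516668964
 gap 0.020430253529730293
 contact True 0.14078773748127751
 t 47.2667
49.9333
```

View pics/w4.png

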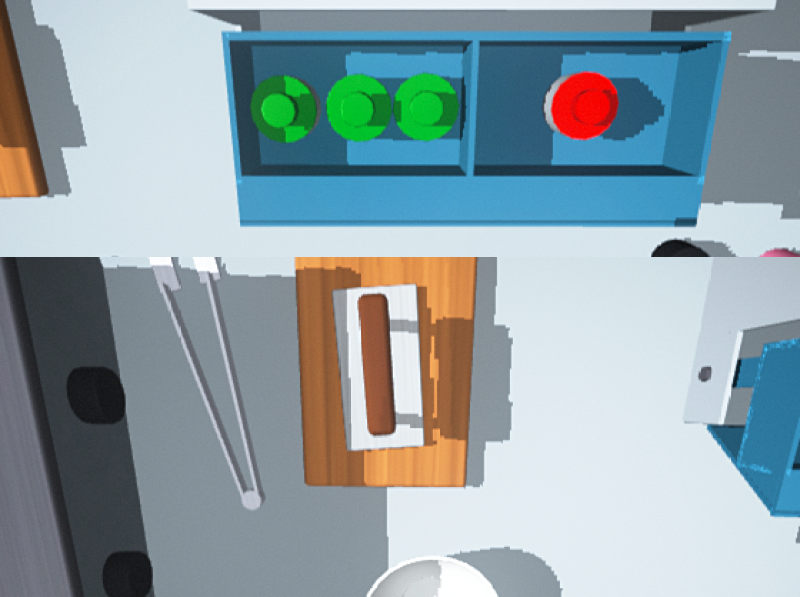

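All three greens and the red look upright. The last green was stopped early by contact and fell a little further, so I'll confirm it in the side view. The press handle runs (372,36) to (381,179) and its plate corners are (333,35), (416,28), (424,187), (350,194), in wrist rows.

```bash
python3 - <<'E'
from h import *
c=np.load("c2.npz")
for u,v,z in ((372,36,.081),(381,179,.081),(333,35,.023),(416,28,.023),(424,187,.023),(350,194,.023),(466,230,.015),(305,227,.015)): print(u,v,np.round(px(c,u,v,z)[:2],4))
s=calibration("side"); print(proj(s,dw(0,0,.048),1))
snap("side","s2",s=5,box=(240,190,380,310))
E
```

```text
372 36 [0.6086 0.3854]
381 179 [0.5096 0.3804]
333 35 [0.62   0.4199]
416 28 [0.6249 0.3524]
424 187 [0.4985 0.3444]
350 194 [0.4926 0.4101]
466 230 [0.4587 0.3048]
305 227 [0.462  0.4532]
[273.47585393 233.08251887]
```

View pics/s2.png

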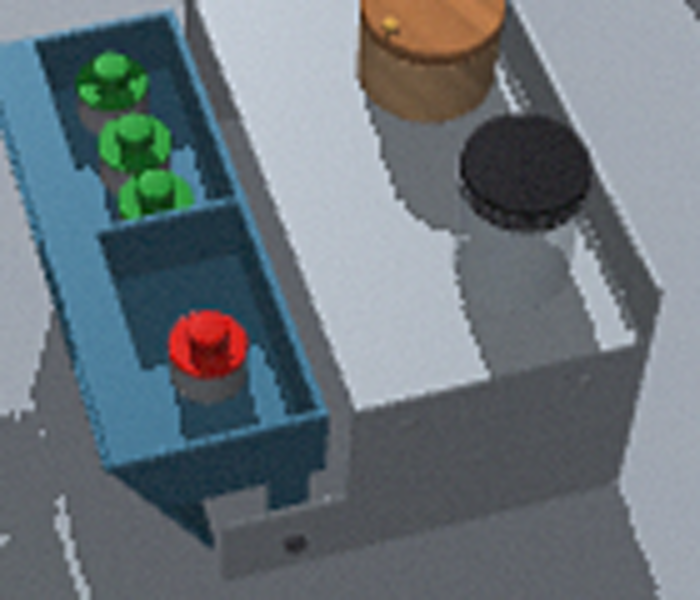

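The side crop shows all four pots upright and below the rim. Now I take the press. Its centre is about (0.559, 0.382) and its yaw about 3.5°.

```bash
python3 - <<'E'
from h import *
P=np.array([.559,.382]); py=-86.5
movep([*P,.16],down(py)); move_straight([*P,.08])
print(move_straight([*P,.050],feed=.05,contact_N=8),get_position())
close(50); print("gap",get_finger_gap()); zt=get_position(); print(zt,get_contact_force())
move_straight([*P,.27],feed=.1); print("gap",get_finger_gap(),get_contact_force())
a=dw(-.0145,.116,0); b=dw(-.0145,-.116,0)
movep([a[0],a[1],.25],down(-90+YAW)); print("gap",get_finger_gap())
move_straight([a[0],a[1],.172],feed=.1)
print("F free",get_contact_force())
print(move_straight([a[0],a[1],.150],feed=.02,contact_N=5),get_position(),get_contact_force(),get_t())
snap("side","s3",s=3.5,box=(200,150,400,310))
E
```

```text
False [0.55912412 0.3820261  0.04997709]
gap 0.02140715004720961
[0.55895306 0.38259535 0.050036  ] [-0.22368425  1.59409037 -0.19697376]
gap 0.02118273420016344 [-0.62956522  0.19990871 -2.85925876]
gap 0.02181168125188264
F free [ 0.42276768 -0.69953091 -3.92533954]
True [0.51429239 0.05761683 0.15829131] [0.39140992 0.43218072 4.58750329] 58.4833
```

View pics/s3.png

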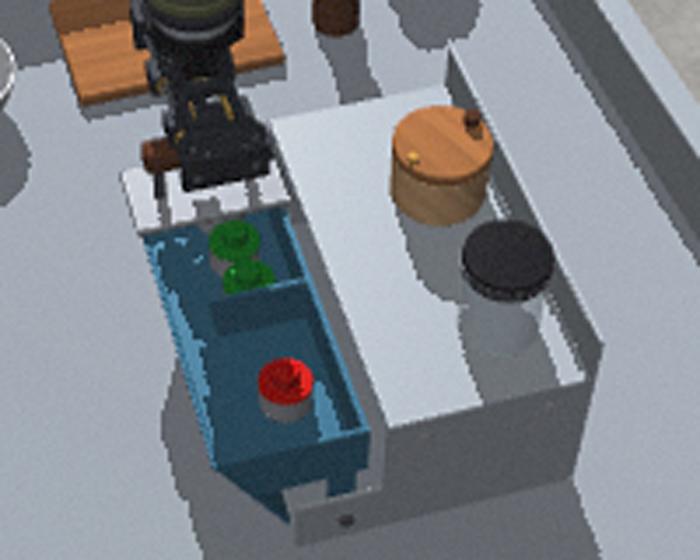

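The press lies flat across the left end of the rim (contact at z = 0.1583, expected 0.158). Next I slide it in short segments and log the force.

```bash
python3 - <<'E'
from h import *
z=get_position()[2]-.0005
for y in np.linspace(.116,-.117,7)[1:]:
    p=dw(-.0145,y,0); r=move_straight([p[0],p[1],z],feed=.06,contact_N=25)
    F=get_contact_force(); print(round(y,3),r,np.round(get_position(),4),np.round(F,1),round(get_finger_gap(),4))
    if r: break
    if F[2]<2: z-=.0007
    if F[2]>12: z+=.0007
print(get_t())
c=calibration("wrist"); np.savez("c3.npz",K=c["K"],pose=c["pose"]); snap("side","s4",s=3.5,box=(200,150,400,310))
E
```

```text
0.077 False [0.5136 0.0186 0.1583] [0.  3.2 7.1] 0.0215
0.038 False [ 0.5121 -0.0201  0.1583] [0.8 2.8 5.4] 0.0214
-0.001 False [ 0.5105 -0.0588  0.1583] [0.1 3.  6.7] 0.0215
-0.039 False [ 0.509  -0.0975  0.1583] [1.  3.7 6.3] 0.0212
-0.078 False [ 0.5074 -0.1362  0.1583] [-0.3  4.   6.9] 0.0214
-0.117 False [ 0.5059 -0.1748  0.1583] [1.1 3.8 7.3] 0.0212
63.325
```

View pics/s4.png

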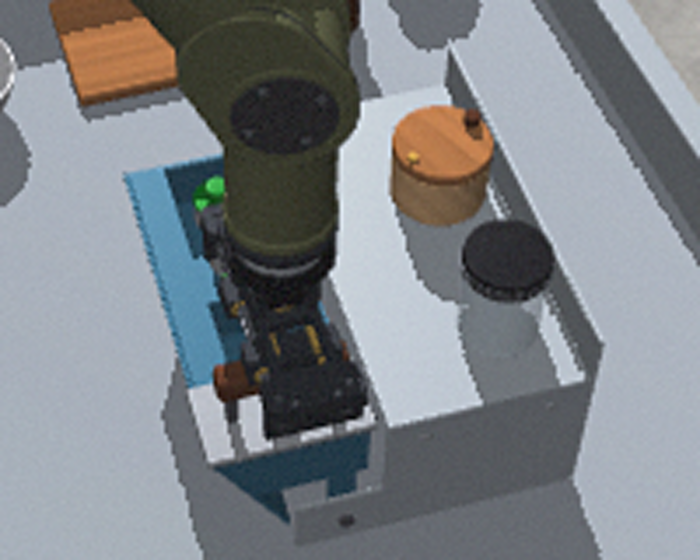

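The slide ended flush with the right end, with steady contact (5 to 7 N) and no snag. The press goes back on its board now, with a check on the drawer contents.

```bash
python3 - <<'E'
from h import *
p=get_position(); move_straight([p[0],p[1],.27],feed=.12)
P=np.array([.559,.382]); movep([*P,.20],down(-86.5)); print("gap",get_finger_gap())
move_straight([*P,.062],feed=.12); print(move_straight([*P,.046],feed=.03,contact_N=5),get_position())
ungrasp(); move_straight([*P,.2])
movep([.46,.37,.33],down(-90)); f2=grab_frame("wrist")
t=dw(0,.0,0); movep([t[0]-.06,t[1],.30],down(-90+YAW)); f1=grab_frame("wrist")
f=np.vstack([cv2.resize(f1[40:220],(800,257),interpolation=3),cv2.resize(f2[:238],(800,340),interpolation=3)]); cv2.imwrite("pics/w5.png",f[:,:,::-1]); print(get_t())
E
```

```text
gap 0.021282464894064403
True [0.55907392 0.38211602 0.04987766]
72.8333
```

View pics/w5.png

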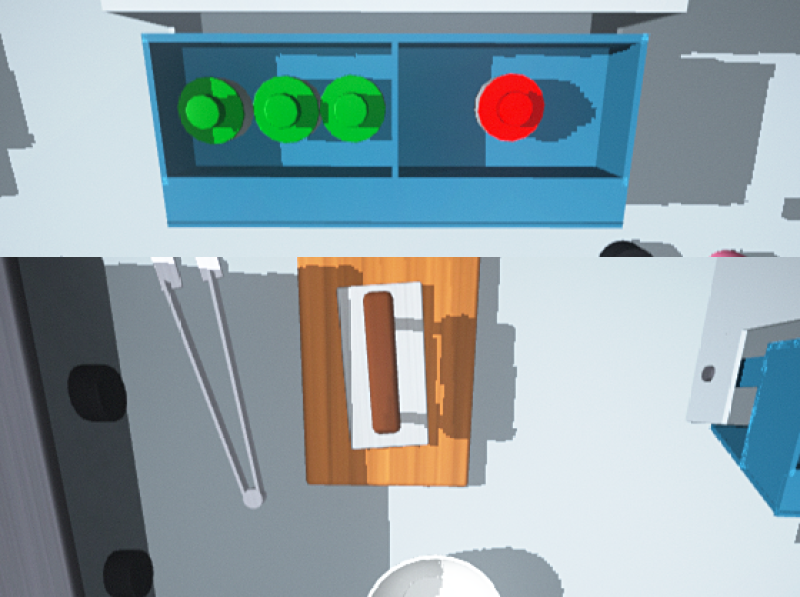

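The press is back on its board, (389,364) in the lower half of the picture, and the pots are unchanged. Now I shut the drawer by pushing the panel's top along its arc.

```bash
python3 - <<'E'
from h import *
close(10); yw=-90+YAW
def tool(q):
    E=dw(-.075,0,.048,q); n=rk(-1,0)-H; return E+n*.010-[0,0,.016]
s=tool(.5)+(rk(-1,0)-H)*.025
p=get_position(); movep([s[0],s[1],.22],down(yw)); move_straight(s)
for q in (.5,.42,.34,.26,.18,.1,.04,-.03):
    r=move_straight(tool(q),feed=.05,contact_N=12 if q<.1 else 20)
    print(q,r,np.round(get_position()-tool(q),4),np.round(get_contact_force(),1))
    if r: break
n=(rk(-1,0)-H); e=get_position()+n*.05; move_straight(e,feed=.1); move_straight([e[0],e[1],.25])
movep([.3,-.4,.3],down(yw)); pause(.5); print(get_t())
f1=grab_frame("side"); f2=grab_frame("top")
f=np.hstack([cv2.resize(f1[140:320,200:400],(440,396),interpolation=3),cv2.resize(f2[140:320,200:380],(360,396)[:2],interpolation=3)]); cv2.imwrite("pics/e.png",f[:,:,::-1]); cv2.imwrite("pics/top_end.png",cv2.resize(f2[:,:,::-1],(800,600),interpolation=3))
E
```

```text
0.5 False [-0.0003  0.0001 -0.    ] [-2.9  0.7  2.2]
0.42 False [-0.0013  0.0001  0.0002] [-5.5  0.4  3.8]
0.34 False [-0.0005  0.      0.0002] [-4.8 -0.1  3.6]
0.26 False [ 0.0016 -0.0001  0.0002] [-1.   0.6  1.1]
0.18 False [ 0.0015 -0.0001  0.0003] [-0.3  0.  -0.5]
0.1 False [ 0.0011 -0.      0.0003] [-0.4  0.3  0.4]
0.04 False [ 0.0009 -0.      0.0002] [0.3 0.3 0.2]
-0.03 True [-0.0062  0.0003 -0.0017] [-0.8  0.3  0.7]
82.0167
```

View pics/e.png

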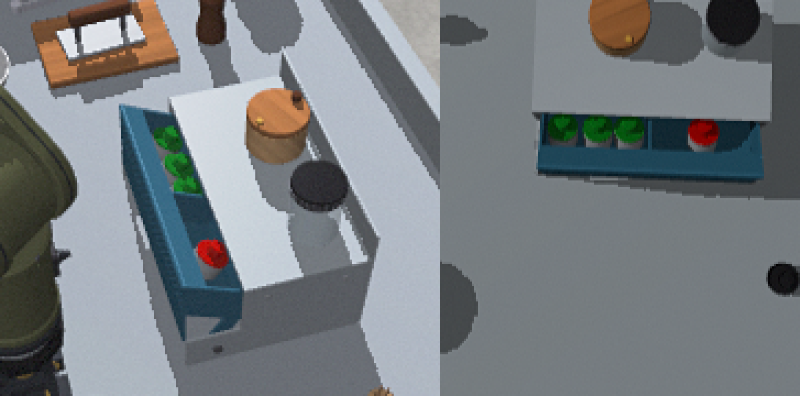

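View pics/top_end.png

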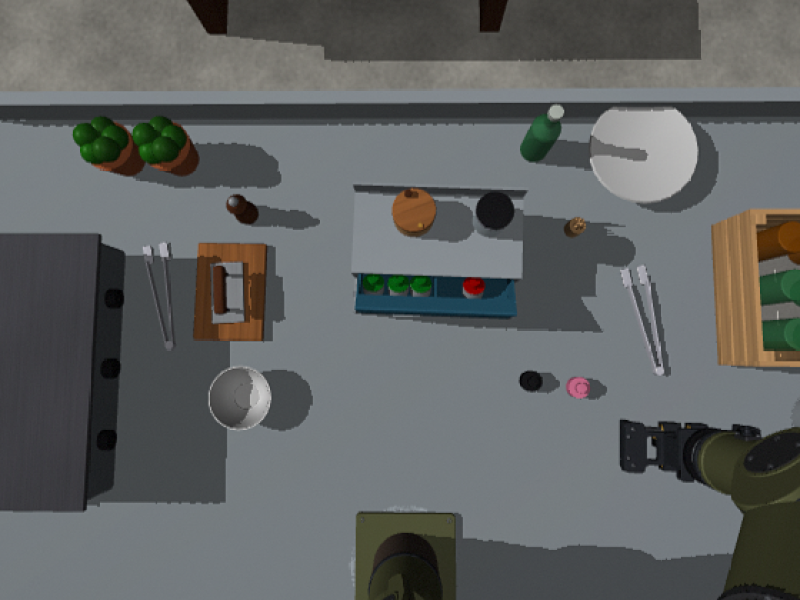

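The pots are upright, but it is unclear whether the drawer is fully shut. I'll compare the lip's pixels, (358,311) left and (516,317) right, with the model.

```bash
python3 - <<'E'
from h import *
t=calibration("top");s=calibration("side")
for q in (0,.05,.1,.15,.2): print(q,*[np.round(proj(t,dw(-.075,y,.048,q))) for y in(.152,-.152)],*[np.round((proj(s,dw(-.075,y,.048,q),1)-[200,140])*2.2) for y in(.152,-.152)], np.round(dw(-.075,0,.048,q),3))
E
```

```text
0 [355. 309.] [517. 315.] [120. 104.] [183. 287.] [ 0.509 -0.058  0.159]
0.05 [355. 312.] [517. 318.] [115. 106.] [178. 290.] [ 0.502 -0.058  0.157]
0.1 [354. 316.] [516. 322.] [110. 109.] [172. 292.] [ 0.496 -0.058  0.155]
0.15 [354. 319.] [516. 325.] [106. 111.] [167. 295.] [ 0.489 -0.058  0.152]
0.2 [354. 323.] [516. 329.] [101. 114.] [162. 298.] [ 0.483 -0.057  0.148]
```

The side-view corners (121,104) and (183,287) match q = 0, and the top view gives 0 to 0.03. I'll push gently once more to be sure it's against the stop.

```bash
python3 - <<'E'
from h import *
yw=-90+YAW; n=rk(-1,0)-H
def tool(q): return dw(-.075,0,.048,q)+n*.010-[0,0,.016]
s=tool(0)+n*.05
movep([s[0],s[1],.25],down(yw)); move_straight(s)
for N in (4,15):
    r=move_straight(tool(0)-n*.008,feed=.015,contact_N=N); print(r,np.round((get_position()-tool(0))@-n,4),np.round(get_contact_force(),1))
move_straight(s,feed=.1); move_straight([s[0],s[1],.25])
movep([.3,-.4,.3],down(yw)); pause(.5); print(get_t())
f1=grab_frame("side"); cv2.imwrite("pics/e2.png",cv2.resize(f1[140:320,200:400],None,fx=3,fy=3,interpolation=3)[:,:,::-1])
E
```

```text
True -0.0023 [0.3 0.4 0.2]
True -0.0023 [-0.1 -0.9  0.4]
91.15
```

View pics/e2.png

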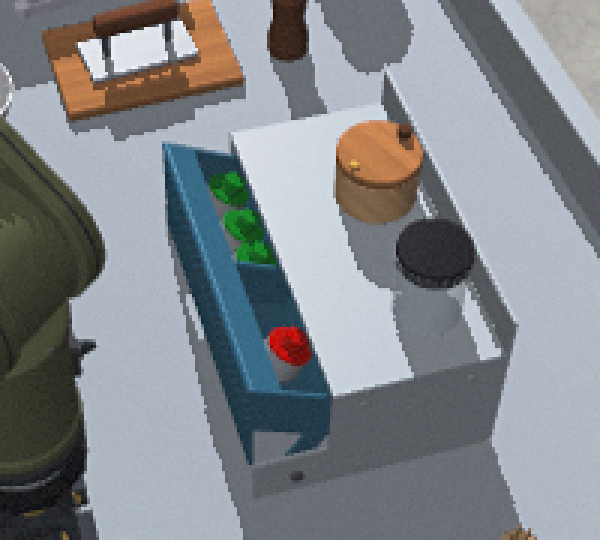

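The drawer stopped at the same place both times and did not give under a 15 N push, so it is shut. The lip corner matches q = 0 in the side view. Handing in.

```bash
python3 -c "
from station import *
sign_off()"
```

```text
the job is handed in; nothing more can be done
```

The job is done and handed in, at about 91 s of the 210 s allowed. I have had no verdict back.

- **Packing:** Four pots were present. I tilted the drawer fully out, stood the three green-lidded pots in the left compartment and put the one red-lidded pot in the right. I left the black and pink look-alikes where they were.
- **Drops:** The two end greens had to be released from above, because the jaws could not open inside the drawer. One fell about 13 mm. The other touched something on the way down and fell about 29 mm. The pictures afterwards showed both upright and below the rim.
- **Rim check:** I laid the press flat on the left end and slid it to the right end. Contact stayed at 5 to 7 N with no snag, at a constant height that matched the rim. I then set the press back on its board.
- **Shutting:** The drawer stopped at the same place on both pushes and did not give under 15 N. That stop is about 2 mm short of my modelled shut position, within calibration error. The side view matches fully shut, while the top view read 0 to 0.03 rad.
- **Last pictures:** The pots are upright, the press is on its board, and everything else in view is where it was. I noticed no knock or grip slip during the run.

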